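Slot the check weight onto a repaired scale's hanger

ROBOT

A 6-joint arm with a two-finger parallel gripper is mounted at the origin on the work surface. World frame = base frame: x ahead of the robot, y to its left, z up, the work surface at z = 0. Lengths are in mm, angles in rad, forces in N, time in s.
With the tool pointing down it reaches from about 275 to 750 mm from the base axis. Payload 10.2 kg.
Tool frame: the origin (TCP) lies midway between the tips of the shut fingers; the grasp point (between the pads) lies 19 mm behind it (ctrl.hold_point_z is the distance from the TCP to the grasp point, in mm); z points along the fingers, y is the direction in which the jaws open and shut (so a half turn about z gives the same grasp; the last joint's range is limited). The gripper opens to 85 mm and grips with 20 to 120 N. Pads are 22 mm wide; open, the fingers measure 114 mm over their backs; the gripper's body (76 mm by 85 mm) begins 54 mm behind the grasp point. The pads swing forward as they close: fully open they stand 13 mm farther back than shut.
Start: joints at [-1.534, 0.313, 1.498, -0, 1.331, -0.223], TCP at [134.852, -507.391, 231.294] pointing down, gripper open.
Joint ranges: [-2.94, 2.94], [-0.97, 2.17], [0.19, 2.56], [-1.23, 4.37], [0.02, 3.11], [-2.88, 2.88]. Speed limits (rad/s): [2.39, 2.39, 3.01, 3.14, 3.14, 3.14].

INTERFACE

Orientations are given as a unit quaternion [w, x, y, z].
In Python, from rig import ctrl, capture, get_calibration, ticket, search_frame, outline_of gives the robot as it stands. The module is installed in compiled form; this text tells all that it offers.
- The arm moves only by the tool servo_tool, never from a script. Its argument "motion" is a list of rows, each an object with "dr": the turn, a rotation vector about the tool's x, y, z in units of 10 degrees (1.0 is 10 degrees), a list of three; "delta_pos": the shift along the tool's x, y, z in units of 50 mm (1.0 is 50 mm), a list of three; "hand": the opening, from 0 (shut) to 1 (fully open). In form: [{"dr": [ax, ay, az], "delta_pos": [x, y, z], "hand": hand}, ...]. A call has 1 to 20 rows; each row shifts and turns the pose as measured when the row begins, along the tool's axes as they then stand; what a row does not reach is not made up. A row lasts 1/8 s, in which the tool goes at most 62.5 mm and 10.7 degrees, less where a joint would pass 70% of its speed; a pose out of reach is approached as far as the arm can. A call is refused whole if a number of a shift passes 1 or a number of a turn 1, either way. A call with a gripper value outside its range is refused whole. The fingers move at their own pace and stop on an object; "squeeze" is the grip in N (left out, the last holds). Time passes only in rows, so rows that do not move let the fingers close. It gives the time, the measured TCP pose, the force and the opening at its end, in the units of the state.
- ctrl.sense(): the state, without advancing time (a new reading comes with each control period).
- capture(name): name is "scene" or "top" or "wrist"; returns (picture, depth): 480x640x3 uint8, red, green, blue; 480x640 float32, mm along the optical axis (not along the pixel's ray), 0 where there is no reading.
- get_calibration(name): a dict with "camera_matrix" (3x3 intrinsics, pixels), "T" (4x4, takes a point from camera to world coordinates). Camera axes: x right, y down, z forward; pixel columns grow to the right and rows downward; lengths in mm; the calibration is good to about 2 mm. A picture is of the moment at which its call begins: read the wrist's pose just before it. get_calibration takes no time and is no camera call; for the wrist camera it gives the pose at the moment of the call.
- ticket.finish_job(): hands the job in, once; it reports no verdict.
Trained networks look in the newest picture that a camera, given by its name, has taken for a name from the list of things; names that differ only in an ending like _2 or _b are one class to them, and where a whole thing is asked for, a point or a joint stands for the part that bears it (a point fixed in the world has none). Each returns a list of dicts, best first, with "score" (0 to 1); they miss things now and then, are a little off and sometimes report something else, mostly with a low value. They report only what shows in the picture. A call takes as long as a camera call.
- search_frame(camera, label): "bbox" ([left, top, right, bottom] in pixels, round what is visible of it).
- outline_of(camera, label): "pixels" (480x640 bool, what is visible of it) and "bbox" ([left, top, right, bottom] in pixels, round what is visible of it).
The state is a dict: "time_s": time; "joints": joint angles; "dq": joint speeds; "tau": joint torques, N m; "eef_pos": TCP position; "ee_rot": TCP orientation; "force": force on the tool from outside, world axes, zero at the start; "wrist_torque": the same for the moment, N m; "grip_width": opening from 0.0 (shut) to 1.0 (fully open).
Only numpy, scipy, OpenCV 4.12 (cv2) and the standard library are available. Lean on these libraries where they do the work, as an engineer would, in place of code of your own. Each camera call takes 0.05 s, during which the arm holds its last target.

TASK

Load the loose slotted check weight onto the hanger of the repaired scale: bring it in level through the open front of the pan, slide its slot sideways under the cap until the stem sits at the bottom of the slot, then give the weight a quarter turn about the stem so that its slot lies crosswise to the slot of the dark weight below, lay it flat on that weight and let go. The stem does not stand exactly in the middle of the pan and the scale is delicate, so feel your way, push the stem with less than 15 N, set the weight down gently, and do not disturb the other things on the bench.

Things in the scene. Friction and masses are not known exactly. Their poses are not given: they have to be found in the camera images.
- weight: Loose check weight: bright steel slotted disc, 90 mm across, 12 mm thick, about 0.22 kg (varies), lying flat. Origin: centre of its underside, z up. Its slot runs from the centre to the rim along +x: 13 mm wide, round bottom of radius 6.5 mm centred on the origin.
- weight_mouth (a point): Middle of the slot's mouth, top edge (41 mm along the weight's +x from its centre). The mouth is 36 mm wide and narrows evenly to the 13 mm slot over 16 mm.
- weight_tab (a point): Top centre of the weight's orange grip tab, which stands on the disc opposite the slot, 32 mm along -x from the centre. Tab: 22 mm long along x, 12 mm thick along y, 30 mm high above the disc (top 42 mm above the underside). Pinch it from above across the 12 mm; fingertips may go down to just above the disc.
- scale: Repaired scale, fixed on the bench: white housing 200 x 170 x 38 mm (x from -125 to +75 mm) with a metal pan. Origin: on the bench under the pan's centre, z up; -x points out of the pan's open front, roughly at the robot. Delicate.
- pan_front (a point): Point in the open front of the pan, 60 mm along the scale's -x from its centre, at seat height. The pan's rim (inner radius 60 mm, top 8 mm above the seat) is missing for 75 degrees each side of -x only, so a weight comes in here, travelling along the scale's +x (within 15 degrees), slot ahead.
- pan_seat (a point): Centre of the pan at seat height: top of the base weight, 62 mm above the bench. A brass stem, 10 mm in diameter, stands 10 mm from this point in an unreported direction that varies: feel for it. It gives 1 mm per 8 N sideways (at most 12 mm) and springs back. Its cap, 18 mm across, is 18 to 24 mm above the seat; the weight must slide in below it.
- base_weight: Dark steel weight already on the scale, 90 mm across, 14 mm thick, centred on the pan, with a 34 mm wide slot along its own +x, roughly out of the pan's open front (within 17 degrees of the scale's -x). Origin: on the bench under its centre. It turns stiffly.
- dish: Bystander: open blue plastic dish, 84 mm across, 32 mm high, origin at the centre of its underside. Leave it alone.
- jar: Bystander: glass jar with metal lid, 54 mm across, 85 mm high, origin at the centre of its underside. Leave it alone.
- driver: Bystander: screwdriver with green handle lying on the bench along its x. Leave it alone.

How it is judged:
By the outcome, as a careful person would: the job done as asked, in the order asked, and still so for the second after the job is handed in, with the robot touching nothing.
It also fails if it takes over 64 s, if anything falls off the work surface, if the arm or the gripper's body presses on something with over 40 N, if the wrist force passes 120 N, or if a joint passes its speed limit or range.

## Working session

There is one attempt and no reset: what is moved stays moved. The work goes in short steps, Python scripts to look and compute and a tool call to move; the robot and the scene stay as the last step left them, time stands still between calls to the robot, and variables do not carry over. Pictures are saved under pics/ and viewed, and the job is handed in when it is done.

Besides the shell and the picture viewer there is one more tool, called after ">>>" as a command line: name --argument value ..., lists and objects as JSON in quotes. servo_tool: Moves the arm, as the interface text tells. Its arguments: {"type":"object","properties":{"motion":{"type":"array"},"squeeze":{"type":"number"}},"required":["motion"]}

```bash
mkdir -p pics
cat > h.py <<'E'
import numpy as np, cv2
from rig import ctrl, capture, get_calibration, ticket, search_frame, outline_of
def save(n,p): cv2.imwrite('pics/%s.png'%n, p[:,:,::-1])
def world(cam,depth,us,vs,cal=None):
    c=cal or get_calibration(cam); K=np.array(c['camera_matrix']); T=np.array(c['T'])
    us=np.asarray(us,float); vs=np.asarray(vs,float); z=depth[vs.astype(int),us.astype(int)]
    P=np.stack([(us-K[0,2])/K[0,0]*z,(vs-K[1,2])/K[1,1]*z,z,np.ones_like(z)])
    return (T@P)[:3].T
def mask_pts(cam,depth,m,cal=None):
    v,u=np.nonzero(m&(depth>0)); return world(cam,depth,u,v,cal)
E
python3 - <<'E'
from h import *
print(ctrl.sense())
for c in ['scene','top','wrist']:
    p,d=capture(c); save(c+'0',p); np.save(c+'0.npy',d)
    print(c,np.round(get_calibration(c)['T'],3).tolist(),get_calibration(c)['camera_matrix'])
    np.savez(c+'0cal.npz',T=get_calibration(c)['T'],K=get_calibration(c)['camera_matrix'])
E
```

```text
{'time_s': 0.0, 'joints': array([-1.53439065e+00,  3.13461292e-01,  1.49843734e+00,  2.47950134e-06,
        1.33101914e+00, -2.23411813e-01]), 'dq': array([ 1.28281408e-03,  1.47413469e-03, -4.22366187e-05, -1.26103428e-04,
       -3.30845513e-04, -4.58444940e-04]), 'tau': array([-2.82492783e-04, -4.12267613e+01, -2.59745032e+01, -1.49628459e-04,
        4.10742898e-03,  2.12998037e-05]), 'eef_pos': array([ 134.84778988, -507.11605838,  230.7292073 ]), 'ee_rot': array([-6.59555325e-04,  9.91573540e-01,  1.29543334e-01,  6.30601735e-05]), 'force': array([ 0.03800584, -0.36072962,  0.1207388 ]), 'wrist_torque': array([ 0.0069729 , -0.05688926, -0.01624624]), 'grip_width': 1.0009718935565537}
scene [[-0.597, 0.578, -0.557, 1138.393], [0.802, 0.426, -0.417, 453.779], [-0.004, -0.696, -0.718, 847.972], [0.0, 0.0, 0.0, 1.0]] [[603.77405956   0.         323.94306937]
 [  0.         603.77405956 243.59415325]
 [  0.           0.           1.        ]]
top [[-0.025, -0.993, 0.118, 440.415], [-1.0, 0.027, 0.015, 0.102], [-0.018, -0.117, -0.993, 908.769], [0.0, 0.0, 0.0, 1.0]] [[433.84294189   0.         319.75158476]
 [  0.         433.84294189 231.91732836]
 [  0.           0.           1.        ]]
wrist [[0.257, -0.921, -0.292, 207.996], [-0.966, -0.246, -0.076, -488.194], [-0.001, 0.302, -0.953, 373.374], [0.0, 0.0, 0.0, 1.0]] [[351.34706649   0.         315.16690192]
 [  0.         351.34706649 242.11643467]
 [  0.           0.           1.        ]]
```

View pics/scene0.png

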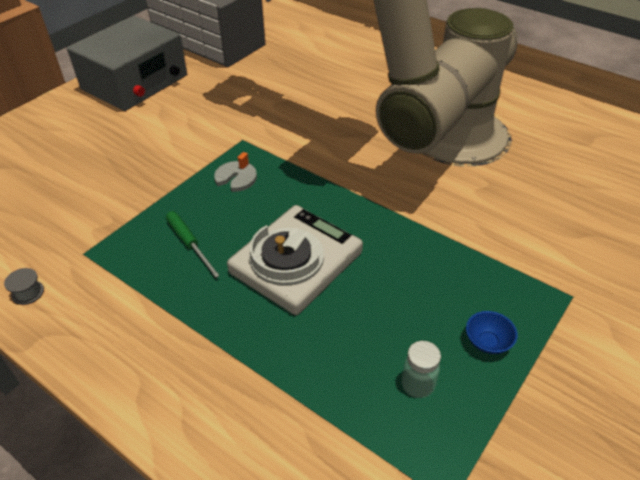

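View pics/top0.png

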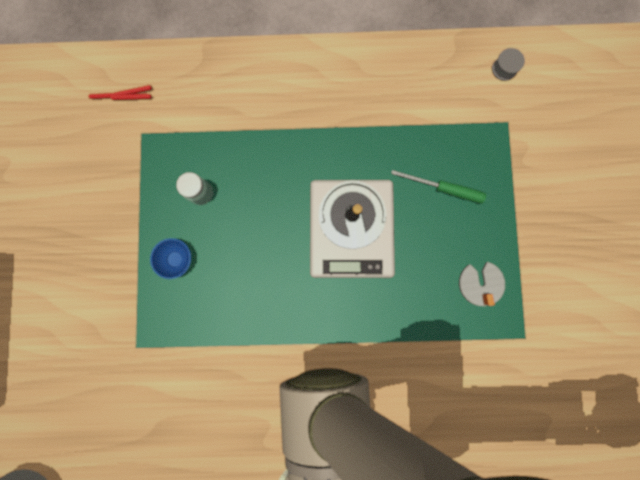

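View pics/wrist0.png

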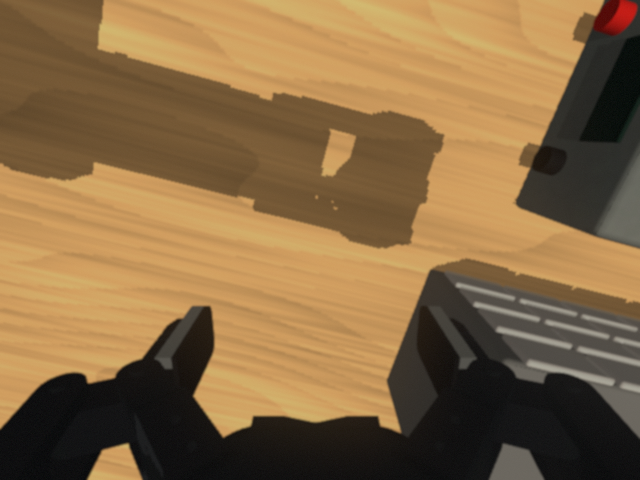

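The scene shows the weight (tab orange) at about (240,172) and the scale at (295,255). In the top view the weight is at (483,284) with its slot facing up (+x) and the tab at (489,299). The pan is at (352,216) and the cap at (357,209). Next I'll measure them.

```bash
python3 - <<'E'
from h import *
for cam in ['top','scene']:
    p,d=capture(cam)
    for n in ['weight','weight_tab','weight_mouth','scale','base_weight','pan_seat','pan_front']:
        for r in outline_of(cam,n)[:2]:
            m=r['pixels']; P=mask_pts(cam,d,m)
            if len(P)==0: print(cam,n,'none');continue
            print(cam,n,round(r['score'],2),np.round(r['bbox']),len(P),'med',np.round(np.median(P,0),1),'min',np.round(np.percentile(P,2,axis=0),1),'max',np.round(np.percentile(P,98,axis=0),1))
            np.save(f'm_{cam}_{n}.npy',m)
    hsv=cv2.cvtColor(p,cv2.COLOR_RGB2HSV)
    m=(hsv[...,0]<15)&(hsv[...,1]>150)&(hsv[...,2]>100)
E
python3 - <<'E'
import cv2
a=cv2.imread('pics/top0.png'); cv2.imwrite('pics/top0z.png',cv2.resize(a[170:320,300:520],None,fx=3.5,fy=3.5,interpolation=cv2.INTER_CUBIC))
a=cv2.imread('pics/scene0.png'); cv2.imwrite('pics/scene0z.png',cv2.resize(a[140:310,200:380],None,fx=3.5,fy=3.5,interpolation=cv2.INTER_CUBIC))
E
```

```text
top weight 0.66 [329. 193. 375. 238.] 1127 med [584.2 -44.4  60.7] min [540.4 -92.6  54.2] max [618.5 -10.   63.9]
top weight 0.61 [462. 261. 505. 305.] 1402 med [ 428.3 -312.7   10.9] min [ 393.9 -354.5    1.2] max [ 468.1 -271.1   41. ]
top weight_tab 0.95 [462. 264. 503. 305.] 1444 med [ 430.1 -312.3   10.9] min [ 393.4 -354.1    0.7] max [ 469.2 -271.5   41.1]
top weight_mouth 0.88 [460. 260. 503. 302.] 1400 med [ 429.8 -312.5   10.9] min [ 393.4 -354.     4.8] max [ 469.1 -271.4   41.1]
top scale 0.66 [310. 179. 394. 278.] 7926 med [547.9 -49.4  39.4] min [ 456.9 -130.4   32.5] max [643.7  30.6  69.2]
top scale 0.21 [462. 264. 507. 304.] 1405 med [ 429.2 -312.5   10.9] min [ 393.1 -355.     3. ] max [ 468.2 -271.3   41.1]
top base_weight 0.57 [329. 190. 378. 238.] 1193 med [584.4 -44.3  60.6] min [539.8 -92.9  46.2] max [619.1  -9.4  63.9]
top pan_seat 0.74 [312. 178. 393. 278.] 7951 med [547.9 -50.   39.4] min [ 457.3 -131.3   32.6] max [644.3  30.2  69.2]
top pan_front 0.86 [307. 181. 391. 278.] 8049 med [548.  -49.8  39.3] min [ 456.4 -131.3   32. ] max [645.8  30.7  69.2]
sc
[... 568 characters left out ...]
314.] 8338 med [584.7 -31.3  39.2] min [ 464.1 -129.    10.2] max [655.   33.6  70. ]
scene scale 0.73 [214. 152. 255. 191.] 998 med [ 434.4 -314.6   11.2] min [ 396.8 -355.7    0.4] max [ 473.9 -271.4   40.7]
scene base_weight 0.65 [226. 210. 363. 314.] 8335 med [584.8 -31.2  39.2] min [ 464.6 -128.5   10.5] max [655.   33.7  70.1]
scene base_weight 0.6 [259. 235. 312. 270.] 1090 med [593.8 -38.2  61.2] min [544.4 -92.3  51.1] max [623.4  -8.1  64.5]
scene pan_seat 0.67 [226. 205. 363. 315.] 8372 med [584.8 -31.4  39.2] min [ 463.8 -128.6   10.1] max [655.   33.7  70.1]
scene pan_front 0.62 [224. 208. 362. 316.] 8189 med [585.4 -31.3  39.3] min [ 466.1 -127.4   12.9] max [655.   33.6  70.1]
```

View pics/top0z.png

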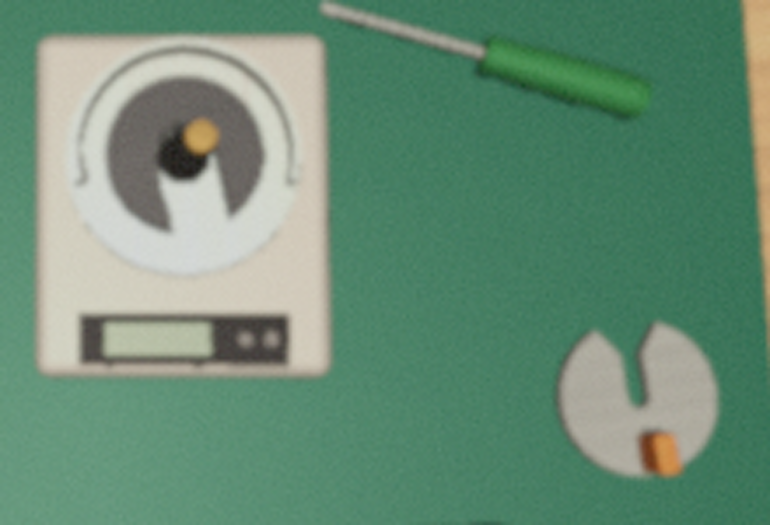

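View pics/scene0z.png

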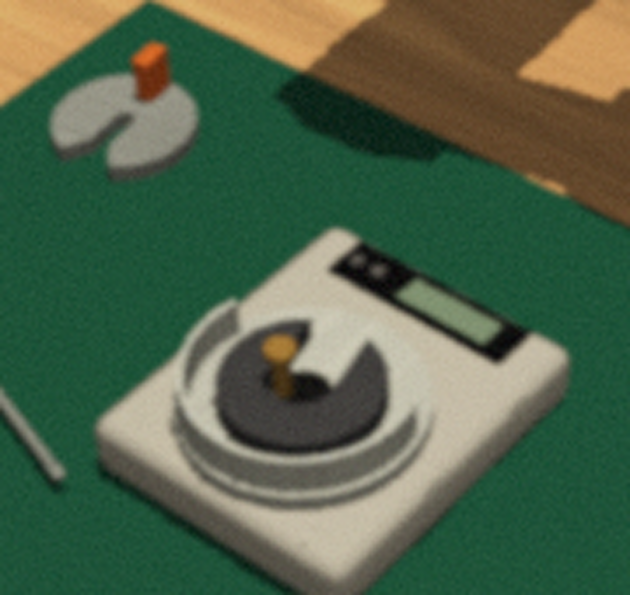

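Run:
```python
from h import *
for cam in ['top','scene']:
    p,d=capture(cam); hsv=cv2.cvtColor(p,cv2.COLOR_RGB2HSV).astype(int)
    H,W=d.shape; v,u=np.mgrid[0:H,0:W]; P=world(cam,d,u.ravel(),v.ravel()).reshape(H,W,3)
    X,Y,Z=P[...,0],P[...,1],P[...,2]
    tab=(Z>25)&(Z<60)&(abs(X-430)<70)&(abs(Y+313)<70)
    print(cam,'tab n',tab.sum(),'mean',P[tab].mean(0).round(1))
    top=(Z>36)&(Z<48)&tab; print(' top',top.sum(),P[top].mean(0).round(1))
    disc=(Z>6)&(Z<16)&(abs(X-430)<70)&(abs(Y+313)<70)
    # circle via minEnclosing
    q=P[disc][:,:2].astype(np.float32); c,r=cv2.minEnclosingCircle(q); print(' disc',np.round(c,1),round(r,1),q.mean(0).round(1))
    hi=(Z>74)&(abs(X-590)<60)&(abs(Y+45)<60); print(' cap',hi.sum(),P[hi].mean(0).round(1),P[hi].min(0).round(1),P[hi].max(0).round(1))
    rim=(Z>65)&(Z<74)&(abs(X-590)<80)&(abs(Y+45)<80); q=P[rim]
    q2=q[:,:2]; A=np.c_[2*q2,np.ones(len(q2))]; s=np.linalg.lstsq(A,(q2**2).sum(1),rcond=None)[0]; print(' rim',len(q),s[:2].round(1),np.sqrt(s[2]+s[0]**2+s[1]**2).round(1),q[:,2].mean())
    hs=(abs(Z-38)<4)&(abs(X-560)<140)&(abs(Y+45)<130)
    print(' housing',cv2.minAreaRect(P[hs][:,:2].astype(np.float32)))
```

```text
top tab n 98 mean [ 402.2 -316.1   38.1]
 top 72 [ 402.  -317.3   40.6]
 disc [ 432.9 -314.2] 45.9 [ 432.4 -313.2]
 cap 69 [582.6 -59.9  84.3] [574.7 -67.8  81.4] [591.  -52.2  89.7]
 rim 268 [577.8 -51.6] 61.3 68.55962461031947
 housing ((551.6075439453125, -50.70819854736328), (167.5033416748047, 196.74378967285156), 88.37371826171875)
scene tab n 91 mean [ 406.6 -316.2   35.9]
 top 48 [ 405.4 -317.5   40.6]
 disc [ 437.4 -314.9] 47.6 [ 436.1 -312.8]
 cap 73 [586.3 -59.5  84.2] [576.1 -70.1  75.7] [594.4 -51.4  88.4]
 rim 395 [585.5 -51.3] 56.9 68.71915496210369
 housing ((556.6188354492188, -50.72804260253906), (169.03228759765625, 201.5498504638672), 88.56983947753906)
```

The scene-camera view agrees with the top view. The base slot opens toward the front, tilted about 15° to −y, and the cap is at about (584,−60). First I move above the weight for a close wrist look.

```bash
cat >> h.py <<'E'
from scipy.spatial.transform import Rotation as R
def rot(s): q=s['ee_rot']; return R.from_quat([q[1],q[2],q[3],q[0]])
def plan(target,yaw=None):
    s=ctrl.sense(); r=rot(s); M=r.as_matrix()
    d=np.array(target)-s['eef_pos']; y=np.degrees(np.arctan2(M[1,0],M[0,0]))
    print('t %.2f'%s['time_s'],'pos',s['eef_pos'].round(1),'yaw %.2f'%y,'F',s['force'].round(2),'grip %.3f'%s['grip_width'],'q6 %.2f'%s['joints'][5],'tilt',(M[:,2]).round(4))
    print(' d world',d.round(1),' tool units', (M.T@d/50).round(3))
    if yaw is not None:
        t=np.radians(yaw); Mt=np.array([[np.cos(t),np.sin(t),0],[np.sin(t),-np.cos(t),0],[0,0,-1.]])
        rv=R.from_matrix(M.T@Mt).as_rotvec(); print(' turn units',(np.degrees(rv)/10).round(3))
        print(' tool units after turn',(Mt.T@d/50).round(3))
E
python3 -c "
from h import *
plan([360,-321,150],6)"
```

```text
t 1.05 pos [ 134.9 -507.4  231.3] yaw 14.89 F [ 0.86 -0.24 -0.36] grip 1.003 q6 -0.22 tilt [-0. -0. -1.]
 d world [225.1 186.4 -81.3]  tool units [ 5.309 -2.446  1.626]
 turn units [0.    0.    0.889]
 tool units after turn [ 4.868 -3.237  1.626]
```

>>> servo_tool --motion '[{"dr":[0,0,0],"delta_pos":[0.68,-0.26,0.18],"hand":1},{"dr":[0,0,0],"delta_pos":[0.68,-0.26,0.18],"hand":1},{"dr":[0,0,0],"delta_pos":[0.68,-0.26,0.18],"hand":1},{"dr":[0,0,0],"delta_pos":[0.68,-0.26,0.18],"hand":1},{"dr":[0,0,0],"delta_pos":[0.68,-0.26,0.18],"hand":1},{"dr":[0,0,0],"delta_pos":[0.68,-0.26,0.18],"hand":1},{"dr":[0,0,0],"delta_pos":[0.68,-0.26,0.18],"hand":1},{"dr":[0,0,0],"delta_pos":[0.68,-0.26,0.18],"hand":1},{"dr":[0,0,0],"delta_pos":[0.68,-0.26,0.18],"hand":1},{"dr":[0,0,0.89],"delta_pos":[0,0,0],"hand":1},{"dr":[0,0,0],"delta_pos":[0,0,0],"hand":0.6}]'

```text
time_s: 2.42
eef_pos: [409.0, -310.1, 147.8]
ee_rot: [0.001, 0.999, 0.051, 0.0]
force: [0.6, -0.5, 0.3]
grip_width: 0.818
```

```bash
cat > look.py <<'E'
from h import *
import sys
n=sys.argv[1]
plan([400,-316,150],6)
cal=get_calibration('wrist'); p,d=capture('wrist'); save(n,p); np.savez(n+'.npz',p=p,d=d,T=cal['T'],K=cal['camera_matrix'])
H,W=d.shape; v,u=np.mgrid[0:H,0:W]; P=world('wrist',d,u.ravel(),v.ravel(),cal).reshape(H,W,3)
X,Y,Z=P[...,0],P[...,1],P[...,2]
hsv=cv2.cvtColor(p,cv2.COLOR_RGB2HSV).astype(int)
near=(abs(X-430)<70)&(abs(Y+313)<70)
org=(hsv[...,1]>130)&((hsv[...,0]<20)|(hsv[...,0]>175))
tab=near&(Z>38)&(Z<48)&org
print('tabtop',tab.sum(),P[tab].mean(0).round(1),cv2.minAreaRect(P[tab][:,:2].astype(np.float32)))
disc=near&(Z>8)&(Z<16)&(hsv[...,1]<80)
c,r=cv2.minEnclosingCircle(P[disc][:,:2].astype(np.float32)); print('disc',np.round(c,1),r,'z',np.median(Z[disc]))
E
python3 look.py w1
```

```text
t 2.42 pos [ 409.  -310.1  147.8] yaw 5.79 F [ 0.57 -0.46  0.33] grip 0.818 q6 0.59 tilt [ 4.0e-04 -2.3e-03 -1.0e+00]
 d world [-9.  -5.9  2.2]  tool units [-0.19   0.099 -0.045]
 turn units [ 0.013 -0.001 -0.021]
 tool units after turn [-0.191  0.098 -0.045]
tabtop 446 [ 402.  -320.    41.8] ((401.6407775878906, -320.1580810546875), (21.73269271850586, 11.367670059204102), 5.988919258117676)
disc [ 432.7 -316.9] 45.154232025146484 z 12.010254553190464
```

View pics/w1.png

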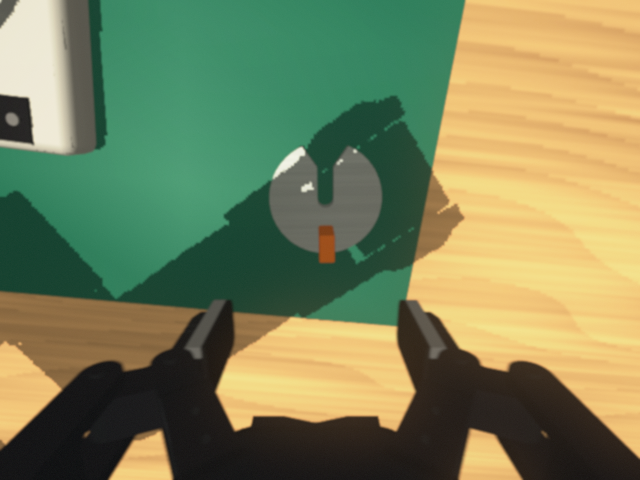

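The wrist view shows the weight at (325,200) with its tab at (327,245). The tab centre is (401.7,−320.1) at yaw 6°. I'm descending now.

>>> servo_tool --motion '[{"dr":[0,0,0],"delta_pos":[-0.165,0.18,0.2],"hand":0.6},{"dr":[0,0,-0.02],"delta_pos":[0,0,0.6],"hand":0.6},{"dr":[0,0,0],"delta_pos":[0,0,0.6],"hand":0.6},{"dr":[0,0,0],"delta_pos":[0,0,0.6],"hand":0.6},{"dr":[0,0,0],"delta_pos":[0,0,0],"hand":0.6}]'

```text
time_s: 3.1
eef_pos: [398.0, -324.3, 43.6]
ee_rot: [0.002, 0.998, 0.055, 0.0]
force: [-0.4, -0.9, -0.7]
grip_width: 0.599
```

```bash
python3 -c "
from h import *
plan([401.7,-320.1,14.5],6)"
```

```text
t 3.10 pos [ 398.  -324.3   43.6] yaw 6.36 F [-0.45 -0.92 -0.72] grip 0.599 q6 0.55 tilt [ 5.0e-04 -3.1e-03 -1.0e+00]
 d world [  3.7   4.2 -29.1]  tool units [ 0.083 -0.078  0.582]
 turn units [ 0.018 -0.001  0.036]
 tool units after turn [ 0.083 -0.077  0.583]
```

>>> servo_tool --motion '[{"dr":[0.018,0,0.036],"delta_pos":[0.083,-0.078,0.2],"hand":0.6},{"dr":[0,0,0],"delta_pos":[0,0,0.2],"hand":0.6},{"dr":[0,0,0],"delta_pos":[0,0,0.1],"hand":0.6},{"dr":[0,0,0],"delta_pos":[0,0,0],"hand":0.6}]'

```text
time_s: 3.6
eef_pos: [402.3, -321.5, 19.3]
ee_rot: [0.002, 0.999, 0.053, 0.001]
force: [-0.0, 0.0, -0.1]
grip_width: 0.596
```

```bash
python3 -c "
from h import *
plan([401.7,-320.1,14.5],6)"
```

```text
t 3.60 pos [ 402.3 -321.5   19.3] yaw 6.02 F [-0.05  0.02 -0.13] grip 0.596 q6 0.56 tilt [ 0.0025 -0.003  -1.    ]
 d world [-0.6  1.4 -4.8]  tool units [-0.01  -0.03   0.095]
 turn units [ 0.018 -0.013  0.002]
 tool units after turn [-0.01  -0.029  0.096]
```

>>> servo_tool --motion '[{"dr":[0.018,-0.013,0],"delta_pos":[-0.01,-0.03,0.09],"hand":0.6},{"dr":[0,0,0],"delta_pos":[0,0,0],"hand":0.4},{"dr":[0,0,0],"delta_pos":[0,0,0],"hand":0},{"dr":[0,0,0],"delta_pos":[0,0,0],"hand":0},{"dr":[0,0,0],"delta_pos":[0,0,0],"hand":0},{"dr":[0,0,0],"delta_pos":[0,0,0],"hand":0}]' --squeeze 60

```text
time_s: 4.35
eef_pos: [402.0, -320.3, 15.2]
ee_rot: [0.001, 0.999, 0.053, 0.0]
force: [0.6, -0.6, -0.2]
grip_width: 0.13
```

```bash
python3 -c "
from h import *
plan([401.7,-320.1,14.5],6)"; python3 look.py w2
```

```text
t 4.35 pos [ 402.  -320.3   15.2] yaw 6.04 F [ 0.65 -0.64 -0.19] grip 0.130 q6 0.56 tilt [ 7.e-04 -1.e-03 -1.e+00]
 d world [-0.3  0.2 -0.7]  tool units [-0.005 -0.005  0.014]
 turn units [ 0.006 -0.003  0.004]
 tool units after turn [-0.005 -0.005  0.014]
t 4.35 pos [ 402.  -320.3   15.2] yaw 6.04 F [ 0.65 -0.64 -0.19] grip 0.130 q6 0.56 tilt [ 7.e-04 -1.e-03 -1.e+00]
 d world [ -2.    4.3 134.8]  tool units [-0.028 -0.087 -2.696]
 turn units [ 0.006 -0.003  0.004]
 tool units after turn [-0.03  -0.09  -2.696]
tabtop 1642 [ 403.2 -320.8   41.8] ((401.64739990234375, -320.5245361328125), (22.962318420410156, 12.136088371276855), 4.719658851623535)
disc [ 432.9 -317.5] 45.37656021118164 z 11.955927959772339
```

View pics/w2.png

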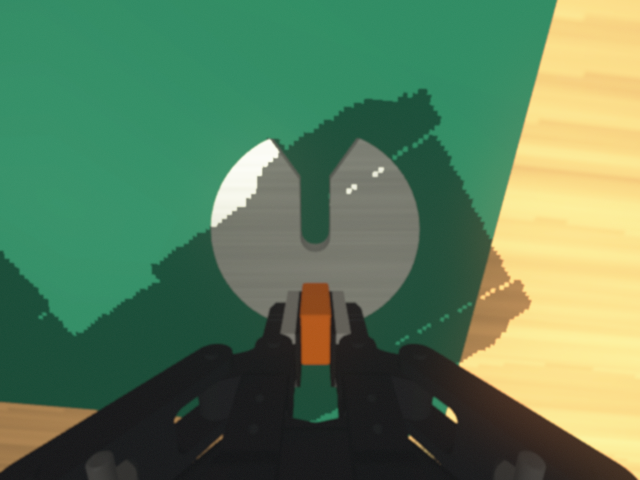

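It is gripped: opening 11 mm, tab centred at (315,325), and the slot lies along the image vertical. Next I lift and go to a standoff in front of the scale.

>>> servo_tool --motion '[{"dr":[0,0,0],"delta_pos":[0,0,-0.3],"hand":0},{"dr":[0,0,0],"delta_pos":[0,0,-0.7],"hand":0},{"dr":[0,0,0],"delta_pos":[0,0,-0.8],"hand":0},{"dr":[0,0,0],"delta_pos":[0,0,-0.8],"hand":0},{"dr":[0,0,0],"delta_pos":[0,0,-0.5],"hand":0},{"dr":[0,0,0],"delta_pos":[0.17,-0.43,0],"hand":0},{"dr":[0,0,0],"delta_pos":[0.31,-0.77,0],"hand":0},{"dr":[0,0,0],"delta_pos":[0.31,-0.77,0],"hand":0},{"dr":[0,0,0],"delta_pos":[0.31,-0.77,0],"hand":0},{"dr":[0,0,0],"delta_pos":[0.31,-0.77,0],"hand":0},{"dr":[0,0,0],"delta_pos":[0.31,-0.77,0],"hand":0},{"dr":[0,0,0],"delta_pos":[0.14,-0.34,0],"hand":0},{"dr":[0,0,-0.4],"delta_pos":[0,0,0],"hand":0},{"dr":[0,0,0],"delta_pos":[0,0,0],"hand":0}]'

```text
time_s: 6.15
eef_pos: [470.4, -71.9, 186.4]
ee_rot: [0.003, 0.996, 0.088, 0.003]
force: [-0.3, -0.3, -2.5]
grip_width: 0.135
```

```bash
cat > look2.py <<'E'
from h import *
import sys
n=sys.argv[1]
plan([471,-80,170],10)
cal=get_calibration('wrist'); p,d=capture('wrist'); save(n,p); np.savez(n+'.npz',p=p,d=d,T=cal['T'],K=cal['camera_matrix'])
H,W=d.shape; v,u=np.mgrid[0:H,0:W]; P=world('wrist',d,u.ravel(),v.ravel(),cal).reshape(H,W,3)
X,Y,Z=P[...,0],P[...,1],P[...,2]
near=(abs(X-585)<70)&(abs(Y+55)<70)
cap=near&(Z>82)&(Z<92)
q=P[cap]; print('cap',cap.sum(),q.mean(0).round(1),np.median(q,0).round(1)); 
if cap.sum(): print(cv2.minEnclosingCircle(q[:,:2].astype(np.float32)))
rim=near&(Z>67)&(Z<73); q2=P[rim][:,:2]
if len(q2)>10:
  A=np.c_[2*q2,np.ones(len(q2))]; s=np.linalg.lstsq(A,(q2**2).sum(1),rcond=None)[0]; print('rim',len(q2),s[:2].round(1),np.sqrt(s[2]+s[0]**2+s[1]**2).round(1))
bw=near&(abs(Z-62)<2.5)&(p.mean(2)<140); print('bw',bw.sum(),cv2.minEnclosingCircle(P[bw][:,:2].astype(np.float32)),'z',np.median(Z[bw]))
# weight in hand
M=rot(ctrl.sense()).as_matrix(); t=ctrl.sense()['eef_pos']; L=(P-t)@M
w=(L[...,2]>-2)&(L[...,2]<9)&(abs(L[...,0]-31)<60)&(abs(L[...,1])<60)&(d>0)
if w.sum(): print('held disc tool frame',w.sum(),cv2.minEnclosingCircle(L[w][:,:2].astype(np.float32)),'z',np.median(L[w][:,2]), 'plane', np.linalg.lstsq(np.c_[L[w][:,:2],np.ones(w.sum())],L[w][:,2],rcond=None)[0].round(4))
E
python3 look2.py w3
```

```text
t 6.15 pos [470.4 -71.9 186.4] yaw 10.09 F [-0.29 -0.29 -2.53] grip 0.135 q6 1.00 tilt [ 0.0069 -0.006  -1.    ]
 d world [  0.6  -8.1 -16.4]  tool units [-0.018  0.16   0.33 ]
 turn units [ 0.041 -0.033  0.009]
 tool units after turn [-0.015  0.162  0.329]
cap 673 [582.  -62.3  85.7] [581.9 -62.3  85.8]
((582.0535278320312, -62.23368453979492), 8.934952735900879)
rim 1753 [576.4 -54. ] 61.8
bw 10088 ((575.8546752929688, -53.80656051635742), 61.45654296875) z 61.91769258373412
held disc tool frame 24952 ((31.058856964111328, 0.31225982308387756), 45.37360763549805) z 3.297104609563947 plane [4.6000e-03 7.0000e-04 3.1583e+00]
```

View pics/w3.png

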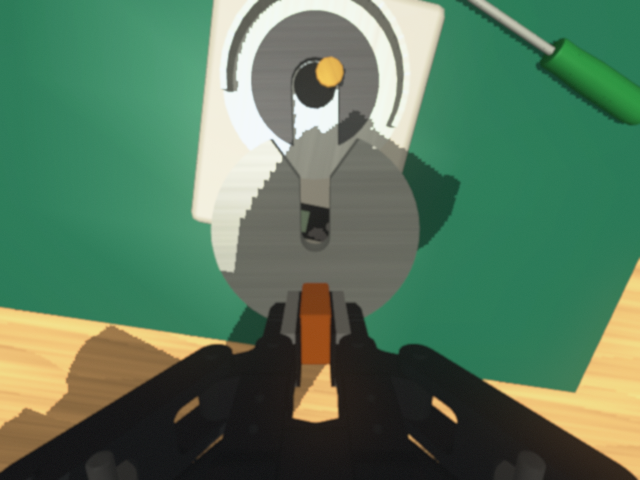

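The cap is at (329,71), offset (5.6,−8.2) from the pan centre, which is 9.9 mm as expected. The held disc is level. Next I measure the base slot direction and the scale yaw.

Run:
```python
import numpy as np, cv2
f=np.load('w3.npz'); p,d,T,K=f['p'],f['d'],f['T'],f['K']
H,W=d.shape; v,u=np.mgrid[0:H,0:W]
P=np.stack([(u-K[0,2])/K[0,0]*d,(v-K[1,2])/K[1,1]*d,d,np.ones_like(d)],-1)@T.T
X,Y,Z=P[...,0],P[...,1],P[...,2]
c=np.array([576.4,-54]); 
# slot edges: per row, transition columns of Z from ~62 to ~48 inside radius 15..44
L=[];Rr=[]
for r in range(60,170):
    ok=(np.hypot(X[r]-c[0],Y[r]-c[1])<44)&(d[r]>0)
    hi=ok&(abs(Z[r]-62)<3); lo=ok&(Z[r]<56)&(Z[r]>40)
    cols=np.nonzero(lo)[0]
    if len(cols)<5: continue
    a,b=cols.min(),cols.max()
    if a>0 and hi[a-2] : L.append((r,a,*P[r,a-2,:2]))
    if b<W-3 and hi[b+2]: Rr.append((r,b,*P[r,b+2,:2]))
for n,E in (('L',L),('R',Rr)):
    E=np.array(E); print(n,len(E),E[:,0].min(),E[:,0].max(),E[::6,:2].tolist())
    for i in range(0): pass
    dx=-1
    sel=(np.hypot(E[:,2]-c[0],E[:,3]-c[1])>19)
    q=E[sel][:,2:4].astype(np.float32)
    if len(q)>3:
        vx,vy,_,_=cv2.fitLine(q,cv2.DIST_HUBER,0,.01,.01).ravel(); s=-1 if vx>0 else 1
        print(' yaw',np.degrees(np.arctan2(s*vy,s*vx))%360,len(q),q.round(1)[::5].tolist())
hs=(abs(Z-38)<2.5)&(abs(X-550)<130)&(abs(Y+54)<100)
print(cv2.minAreaRect(P[hs][:,:2].astype(np.float32)))
a=cv2.resize(p[0:200,200:460,::-1],None,fx=3,fy=3,interpolation=cv2.INTER_CUBIC); cv2.imwrite('pics/w3z.png',a)
```

```text
L 82 60.0 144.0 [[60.0, 307.0], [69.0, 297.0], [75.0, 294.0], [81.0, 292.0], [87.0, 292.0], [93.0, 292.0], [99.0, 292.0], [105.0, 292.0], [111.0, 292.0], [117.0, 293.0], [123.0, 293.0], [129.0, 293.0], [135.0, 293.0], [141.0, 293.0]]
 yaw 190.725 49 [[565.7000122070312, -38.099998474121094], [562.4000244140625, -38.599998474121094], [559.2000122070312, -39.0], [555.9000244140625, -39.5], [552.7000122070312, -40.79999923706055], [549.2999877929688, -41.29999923706055], [545.9000244140625, -41.900001525878906], [542.5, -42.5], [539.0999755859375, -42.900001525878906], [535.7000122070312, -43.599998474121094]]
R 60 84.0 143.0 [[84.0, 338.0], [90.0, 338.0], [96.0, 338.0], [102.0, 338.0], [108.0, 338.0], [114.0, 338.0], [120.0, 338.0], [126.0, 338.0], [132.0, 338.0], [138.0, 338.0]]
 yaw 191.31616 49 [[572.5, -72.69999694824219], [569.2999877929688, -73.30000305175781], [566.0999755859375, -74.0], [562.7000122070312, -74.5999984741211], [559.5, -75.30000305175781], [556.2000122070312, -76.0999984741211], [552.7999877929688, -76.5999984741211], [549.4000244140625, -77.30000305175781], [546.0, -78.0], [542.5999755859375, -78.69999694824219]]
((551.50244140625, -53.353843688964844), (165.71449279785156, 195.16046142578125), 88.53868103027344)
```

View pics/w3z.png

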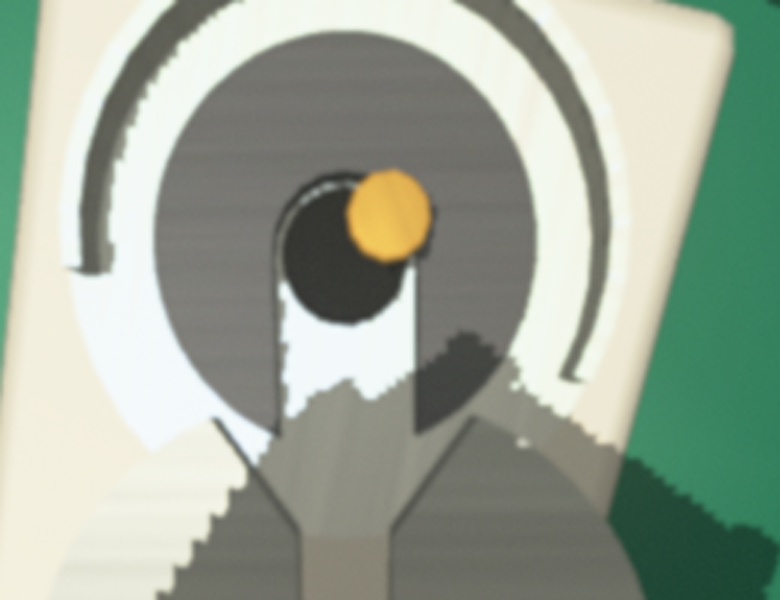

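The base slot yaw is about 191°, so the final weight yaw should be 101°. I'll enter at yaw 8°, lowering first at a point 95 mm short of the stem.

>>> servo_tool --motion '[{"dr":[0.04,-0.03,0.2],"delta_pos":[-0.28,0.1,0],"hand":0},{"dr":[0,0,0],"delta_pos":[0,0,0.4],"hand":0},{"dr":[0,0,0],"delta_pos":[0,0,0.6],"hand":0},{"dr":[0,0,0],"delta_pos":[0,0,0.5],"hand":0},{"dr":[0,0,0],"delta_pos":[0,0,0.3],"hand":0},{"dr":[0,0,0],"delta_pos":[0,0,0],"hand":0},{"dr":[0,0,0],"delta_pos":[0,0,0],"hand":0}]'

```text
time_s: 7.08
eef_pos: [453.2, -84.0, 96.2]
ee_rot: [-0.0, 0.998, 0.06, 0.0]
force: [0.3, 0.5, -2.1]
grip_width: 0.127
```

```bash
python3 -c "
from h import *
plan([457.1,-79.4,80.3],8)"
```

```text
t 7.08 pos [453.2 -84.   96.2] yaw 6.88 F [ 0.28  0.47 -2.09] grip 0.127 q6 1.01 tilt [ 3.e-04  1.e-04 -1.e+00]
 d world [  3.9   4.6 -15.9]  tool units [ 0.089 -0.082  0.317]
 turn units [-0.    -0.002 -0.112]
 tool units after turn [ 0.091 -0.081  0.317]
```

>>> servo_tool --motion '[{"dr":[0,0,-0.11],"delta_pos":[0.09,-0.08,0.15],"hand":0},{"dr":[0,0,0],"delta_pos":[0,0,0.12],"hand":0},{"dr":[0,0,0],"delta_pos":[0,0,0],"hand":0},{"dr":[0,0,0],"delta_pos":[0,0,0],"hand":0}]'

```text
time_s: 7.58
eef_pos: [457.9, -79.5, 82.9]
ee_rot: [0.0, 0.998, 0.07, 0.001]
force: [-0.3, -0.4, -1.9]
grip_width: 0.124
```

```bash
python3 -c "
from h import *
plan([457.1,-79.4,80.3],8)"; python3 look2.py w4
```

```text
t 7.58 pos [457.9 -79.5  82.9] yaw 8.02 F [-0.33 -0.35 -1.91] grip 0.124 q6 1.01 tilt [ 2.2e-03 -8.0e-04 -1.0e+00]
 d world [-0.8  0.1 -2.6]  tool units [-0.015 -0.005  0.053]
 turn units [ 0.006 -0.012  0.002]
 tool units after turn [-0.015 -0.005  0.053]
t 7.58 pos [457.9 -79.5  82.9] yaw 8.02 F [-0.33 -0.35 -1.91] grip 0.124 q6 1.01 tilt [ 2.2e-03 -8.0e-04 -1.0e+00]
 d world [13.1 -0.5 87.1]  tool units [ 0.263  0.048 -1.74 ]
 turn units [ 0.006 -0.012 -0.198]
 tool units after turn [ 0.257  0.055 -1.741]
cap 225 [574.3 -63.4  84.7] [574.4 -63.3  84.8]
((551.939697265625, -75.42306518554688), 29.24466323852539)
rim 1511 [578.8 -54.1] 61.5
bw 12903 ((570.21044921875, -53.64913558959961), 62.30398178100586) z 61.8997468722759
held disc tool frame 24924 ((31.109569549560547, 0.4635370969772339), 45.3336181640625) z 3.2852019543462125 plane [4.2000e-03 9.0000e-04 3.1704e+00]
```

View pics/w4.png

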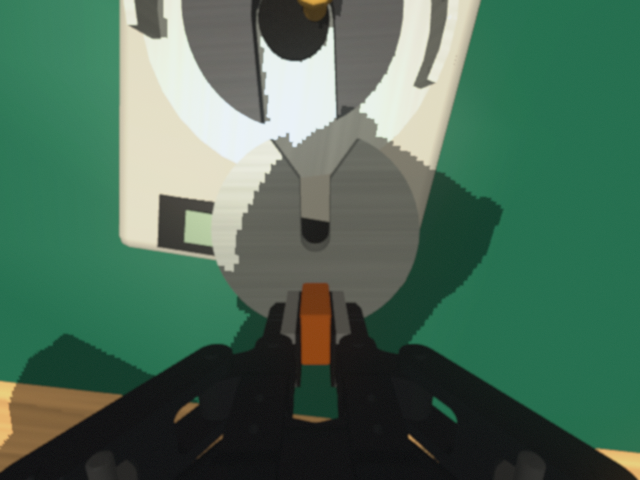

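>>> servo_tool --motion '[{"dr":[0,-0.01,0],"delta_pos":[0.1,0,0.05],"hand":0},{"dr":[0,0,0],"delta_pos":[0.25,0,0],"hand":0},{"dr":[0,0,0],"delta_pos":[0.25,0,0],"hand":0},{"dr":[0,0,0],"delta_pos":[0.2,0,0],"hand":0},{"dr":[0,0,0],"delta_pos":[0.1,0,0],"hand":0},{"dr":[0,0,0],"delta_pos":[0,0,0],"hand":0}]'

```text
time_s: 8.38
eef_pos: [506.3, -72.8, 80.4]
ee_rot: [0.001, 0.998, 0.07, 0.001]
force: [-0.1, -0.0, -2.7]
grip_width: 0.133
```

```bash
cat > look3.py <<'E'
from h import *
import sys
n=sys.argv[1]; yaw=float(sys.argv[2]); off=float(sys.argv[3])
t=np.radians(yaw); u=np.array([np.cos(t),np.sin(t)]); y=np.array([np.sin(t),-np.cos(t)])
S=np.array([582.0,-62.2]); tp=S+off*u-31.1*u-0.4*y
plan([*tp,80.3],yaw)
if n=='-': sys.exit()
cal=get_calibration('wrist'); s=ctrl.sense(); p,d=capture('wrist'); save(n,p)
H,W=d.shape; v,uu=np.mgrid[0:H,0:W]; P=world('wrist',d,uu.ravel(),v.ravel(),cal).reshape(H,W,3)
M=rot(s).as_matrix(); L=(P-s['eef_pos'])@M
hsv=cv2.cvtColor(p,cv2.COLOR_RGB2HSV).astype(int)
cap=(P[...,2]>82.5)&(P[...,2]<90)&(hsv[...,1]>100)&(hsv[...,0]>10)&(hsv[...,0]<35)&(np.hypot(P[...,0]-S[0],P[...,1]-S[1])<20)
if cap.sum()>5:
    c,r=cv2.minEnclosingCircle(P[cap][:,:2].astype(np.float32)); print('cap',cap.sum(),np.round(c,1),round(r,1),'tool',cv2.minEnclosingCircle(L[cap][:,:2].astype(np.float32)))
w=(L[...,2]>0)&(L[...,2]<7)&(abs(L[...,0]-31)<60)&(abs(L[...,1])<60)&(d>0)&(np.hypot(L[...,0]-31,L[...,1])<47)
print('disc z',np.median(P[w][:,2]).round(1),'plane world',np.linalg.lstsq(np.c_[P[w][:,:2]-S,np.ones(w.sum())],P[w][:,2],rcond=None)[0].round(4))
E
python3 look3.py w5 8 -47
```

```text
t 8.38 pos [506.3 -72.8  80.4] yaw 8.03 F [-0.06 -0.   -2.66] grip 0.133 q6 1.06 tilt [ 0.0012 -0.0013 -1.    ]
 d world [-1.7  0.1 -0.1]  tool units [-0.034 -0.007  0.002]
 turn units [ 0.008 -0.006  0.003]
 tool units after turn [-0.034 -0.006  0.002]
cap 1792 [582.4 -62.1] 8.9 tool ((76.78063201904297, 0.08049097657203674), 8.928067207336426)
disc z 77.1 plane world [-1.70000e-03 -1.20000e-03  7.70106e+01]
```

View pics/w5.png

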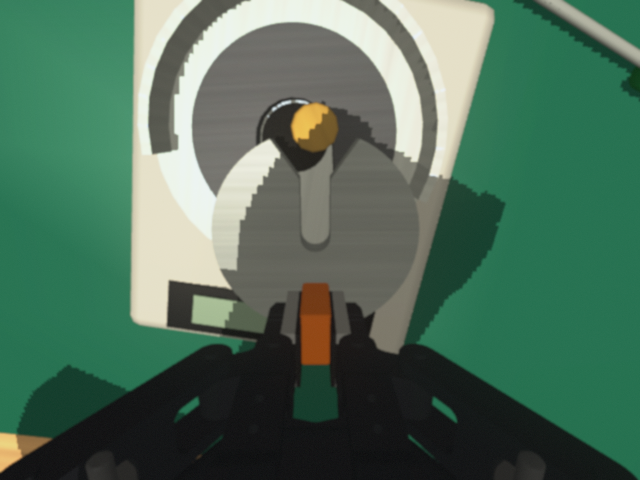

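The cap at (315,127) lines up with the slot at column 315, and the disc top (77.1) is below the cap's underside (80). I slide in.

>>> servo_tool --motion '[{"dr":[0,0,0],"delta_pos":[0.08,0,0],"hand":0},{"dr":[0,0,0],"delta_pos":[0.15,0,0],"hand":0},{"dr":[0,0,0],"delta_pos":[0.15,0,0],"hand":0},{"dr":[0,0,0],"delta_pos":[0.15,0,0],"hand":0},{"dr":[0,0,0],"delta_pos":[0.12,0,0],"hand":0},{"dr":[0,0,0],"delta_pos":[0.06,0,0],"hand":0},{"dr":[0,0,0],"delta_pos":[0,0,0],"hand":0},{"dr":[0,0,0],"delta_pos":[0,0,0],"hand":0}]'

```text
time_s: 9.43
eef_pos: [543.4, -67.5, 80.3]
ee_rot: [0.001, 0.998, 0.07, 0.0]
force: [0.1, -0.6, -2.2]
grip_width: 0.132
```

```bash
python3 look3.py w6 8 0
```

```text
t 9.43 pos [543.4 -67.5  80.3] yaw 8.01 F [ 0.05 -0.56 -2.16] grip 0.132 q6 1.09 tilt [ 6.0e-04 -1.2e-03 -1.0e+00]
 d world [ 7.8  1.4 -0. ]  tool units [ 0.158 -0.006  0.001]
 turn units [ 0.007 -0.002  0.001]
 tool units after turn [ 0.158 -0.006  0.   ]
cap 1408 [582.7 -62.1] 8.8 tool ((39.663360595703125, 0.15018191933631897), 8.7825345993042)
disc z 77.0 plane world [-2.40000e-03 -9.00000e-04  7.69952e+01]
```

View pics/w6.png

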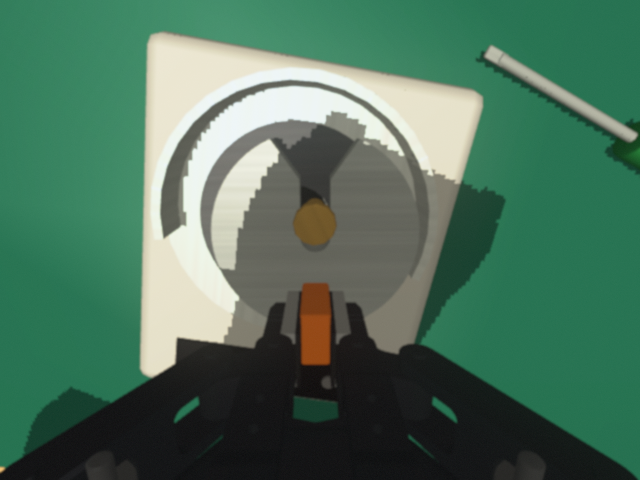

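The cap at (315,222) is inside the slot, with about 10 mm left to the slot bottom. I now creep forward and feel for contact.

>>> servo_tool --motion '[{"dr":[0,0,0],"delta_pos":[0.06,-0.003,0],"hand":0},{"dr":[0,0,0],"delta_pos":[0.06,-0.003,0],"hand":0},{"dr":[0,0,0],"delta_pos":[0.04,0,0],"hand":0},{"dr":[0,0,0],"delta_pos":[0,0,0],"hand":0}]'

```text
time_s: 9.98
eef_pos: [551.7, -66.1, 80.4]
ee_rot: [0.001, 0.998, 0.07, 0.0]
force: [0.1, -0.1, -2.5]
grip_width: 0.129
```

```bash
python3 look3.py - 8 0
```

```text
t 9.97 pos [551.7 -66.1  80.4] yaw 8.00 F [ 0.12 -0.1  -2.48] grip 0.129 q6 1.10 tilt [ 7.0e-04 -1.2e-03 -1.0e+00]
 d world [-0.6 -0.1 -0.1]  tool units [-0.012 -0.001  0.003]
 turn units [ 0.007 -0.003  0.   ]
 tool units after turn [-0.012 -0.001  0.003]
```

>>> servo_tool --motion '[{"dr":[0,0,0],"delta_pos":[0.02,0,0],"hand":0},{"dr":[0,0,0],"delta_pos":[0,0,0],"hand":0}]'

```text
time_s: 10.22
eef_pos: [552.7, -65.9, 80.4]
ee_rot: [0.001, 0.998, 0.07, 0.0]
force: [0.0, -0.2, -2.1]
grip_width: 0.128
```

>>> servo_tool --motion '[{"dr":[0,0,0],"delta_pos":[0.015,0,0],"hand":0},{"dr":[0,0,0],"delta_pos":[0,0,0],"hand":0}]'

```text
time_s: 10.48
eef_pos: [553.0, -65.9, 80.3]
ee_rot: [0.001, 0.998, 0.07, -0.001]
force: [-1.2, -0.4, -1.8]
grip_width: 0.127
```

>>> servo_tool --motion '[{"dr":[0,0,0],"delta_pos":[0.015,0,0],"hand":0},{"dr":[0,0,0],"delta_pos":[0,0,0],"hand":0}]'

```text
time_s: 10.72
eef_pos: [553.2, -65.8, 80.3]
ee_rot: [0.0, 0.998, 0.07, -0.001]
force: [-2.8, -0.2, 0.3]
grip_width: 0.127
```

>>> servo_tool --motion '[{"dr":[0,0,0],"delta_pos":[0.02,0,0],"hand":0},{"dr":[0,0,0],"delta_pos":[0,0,0],"hand":0}]'

```text
time_s: 10.98
eef_pos: [553.5, -65.7, 80.1]
ee_rot: [0.0, 0.998, 0.07, -0.002]
force: [-4.3, -0.7, 0.8]
grip_width: 0.127
```

```bash
python3 look3.py w7 8 1.5
```

```text
t 10.97 pos [553.5 -65.7  80.1] yaw 8.01 F [-4.32 -0.73  0.82] grip 0.127 q6 1.11 tilt [-0.0046 -0.0011 -1.    ]
 d world [-0.9 -0.2  0.2]  tool units [-0.018  0.002 -0.003]
 turn units [0.003 0.027 0.001]
 tool units after turn [-0.018  0.002 -0.003]
cap 1532 [577.  -62.8] 15.2 tool ((23.6083984375, 0.44834181666374207), 15.206480979919434)
disc z 76.6 plane world [-8.80000e-03 -1.30000e-03  7.66831e+01]
```

View pics/w7.png

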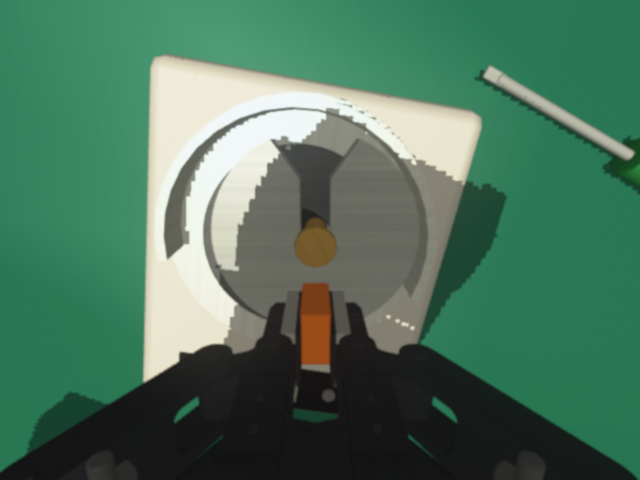

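Contact is at about 4 N at the expected place, and the cap at (315,247) sits over the slot bottom. I back off about 1 mm before the turn.

>>> servo_tool --motion '[{"dr":[0.003,0.027,0],"delta_pos":[-0.035,0.002,0],"hand":0},{"dr":[0,0,0],"delta_pos":[0,0,0],"hand":0}]'

```text
time_s: 11.28
eef_pos: [552.6, -66.0, 80.3]
ee_rot: [0.0, 0.998, 0.07, 0.001]
force: [0.4, 1.1, -1.9]
grip_width: 0.128
```

```bash
python3 look3.py - 8 0.5
```

```text
t 11.28 pos [552.6 -66.   80.3] yaw 8.00 F [ 0.42  1.12 -1.9 ] grip 0.128 q6 1.10 tilt [ 2.9e-03  2.0e-04 -1.0e+00]
 d world [-0.9 -0.   0. ]  tool units [-0.018 -0.002 -0.001]
 turn units [ 0.001 -0.016  0.   ]
 tool units after turn [-0.018 -0.002 -0.001]
```

>>> servo_tool --motion '[{"dr":[0,-0.016,0],"delta_pos":[-0.018,0,0],"hand":0},{"dr":[0,0,-0.5],"delta_pos":[0.002,0.053,0],"hand":0},{"dr":[0,0,-0.5],"delta_pos":[0.002,0.053,0],"hand":0},{"dr":[0,0,-0.5],"delta_pos":[0.002,0.053,0],"hand":0},{"dr":[0,0,0],"delta_pos":[0,0,0],"hand":0}]'

```text
time_s: 11.9
eef_pos: [554.9, -73.9, 80.6]
ee_rot: [0.001, 0.979, 0.203, 0.001]
force: [-1.0, -0.1, -1.7]
grip_width: 0.126
```

```bash
python3 look3.py - 23 0.5
```

```text
t 11.90 pos [554.9 -73.9  80.6] yaw 23.41 F [-1.02 -0.14 -1.69] grip 0.126 q6 0.82 tilt [ 2.9e-03 -5.0e-04 -1.0e+00]
 d world [-1.2  0.1 -0.3]  tool units [-0.021 -0.012  0.005]
 turn units [ 0.009 -0.014  0.041]
 tool units after turn [-0.021 -0.012  0.005]
```

>>> servo_tool --motion '[{"dr":[0.009,-0.014,0],"delta_pos":[-0.025,-0.01,0.005],"hand":0},{"dr":[0,0,-0.5],"delta_pos":[0,0.053,0],"hand":0},{"dr":[0,0,-0.5],"delta_pos":[0,0.053,0],"hand":0},{"dr":[0,0,-0.5],"delta_pos":[0,0.053,0],"hand":0},{"dr":[0,0,0],"delta_pos":[0,0,0],"hand":0}]'

```text
time_s: 12.52
eef_pos: [557.3, -80.8, 80.4]
ee_rot: [0.0, 0.944, 0.329, 0.0]
force: [1.1, -0.6, -1.9]
grip_width: 0.128
```

```bash
python3 look3.py - 38.5 0.5
```

```text
t 12.53 pos [557.3 -80.8  80.4] yaw 38.43 F [ 1.06 -0.56 -1.95] grip 0.128 q6 0.55 tilt [ 3.e-04 -4.e-04 -1.e+00]
 d world [ 0.5 -0.1 -0.1]  tool units [0.006 0.008 0.002]
 turn units [ 0.003  0.    -0.007]
 tool units after turn [0.006 0.008 0.002]
```

Tracking is now within 0.5 mm, so I continue the turn.

>>> servo_tool --motion '[{"dr":[0,0,0],"delta_pos":[0.006,0.008,0],"hand":0},{"dr":[0,0,-0.5],"delta_pos":[0,0.053,0],"hand":0},{"dr":[0,0,-0.5],"delta_pos":[0,0.053,0],"hand":0},{"dr":[0,0,-0.5],"delta_pos":[0,0.053,0],"hand":0},{"dr":[0,0,0],"delta_pos":[0,0,0],"hand":0}]'

```text
time_s: 13.15
eef_pos: [563.4, -86.7, 80.5]
ee_rot: [0.001, 0.894, 0.449, 0.0]
force: [0.5, -0.5, -1.8]
grip_width: 0.134
```

```bash
python3 look3.py - 53.5 0.5
```

```text
t 13.15 pos [563.4 -86.7  80.5] yaw 53.32 F [ 0.52 -0.51 -1.78] grip 0.134 q6 0.28 tilt [ 8.0e-04 -1.2e-03 -1.0e+00]
 d world [ 0.1  0.1 -0.2]  tool units [ 0.003 -0.001  0.004]
 turn units [ 0.008  0.003 -0.018]
 tool units after turn [ 0.003 -0.001  0.004]
```

>>> servo_tool --motion '[{"dr":[0,0,-0.02],"delta_pos":[0.003,0,0.004],"hand":0},{"dr":[0,0,-0.5],"delta_pos":[0,0.053,0],"hand":0},{"dr":[0,0,-0.5],"delta_pos":[0,0.053,0],"hand":0},{"dr":[0,0,-0.5],"delta_pos":[0,0.053,0],"hand":0},{"dr":[0,0,0],"delta_pos":[0,0,0],"hand":0}]'

```text
time_s: 13.78
eef_pos: [570.7, -91.1, 80.6]
ee_rot: [0.002, 0.827, 0.562, 0.0]
force: [0.7, -0.0, -0.2]
grip_width: 0.126
```

```bash
python3 look3.py - 68.5 0.5
```

```text
t 13.78 pos [570.7 -91.1  80.6] yaw 68.41 F [ 0.71 -0.04 -0.23] grip 0.126 q6 0.02 tilt [ 0.0023 -0.0028 -1.    ]
 d world [-0.3  0.6 -0.3]  tool units [ 0.008 -0.009  0.007]
 turn units [ 0.018  0.01  -0.009]
 tool units after turn [ 0.008 -0.009  0.007]
```

>>> servo_tool --motion '[{"dr":[0.018,0.01,0],"delta_pos":[0.008,-0.009,0.007],"hand":0},{"dr":[0,0,-0.5],"delta_pos":[0,0.053,0],"hand":0},{"dr":[0,0,-0.5],"delta_pos":[0,0.053,0],"hand":0},{"dr":[0,0,-0.5],"delta_pos":[0,0.053,0],"hand":0},{"dr":[0,0,0],"delta_pos":[0,0,0],"hand":0}]'

```text
time_s: 14.4
eef_pos: [578.7, -93.3, 80.8]
ee_rot: [0.001, 0.748, 0.664, 0.0]
force: [0.5, -1.7, -0.4]
grip_width: 0.123
```

```bash
python3 look3.py - 83.5 0.5
```

```text
t 14.40 pos [578.7 -93.3  80.8] yaw 83.23 F [ 0.45 -1.73 -0.43] grip 0.123 q6 -0.24 tilt [ 0.0024 -0.0013 -1.    ]
 d world [-0.5  0.8 -0.5]  tool units [ 0.014 -0.012  0.01 ]
 turn units [ 0.015  0.006 -0.027]
 tool units after turn [ 0.014 -0.012  0.01 ]
```

```bash
python3 look3.py w8 83.5 0.5
```

```text
t 14.40 pos [578.7 -93.3  80.8] yaw 83.23 F [ 0.45 -1.73 -0.43] grip 0.123 q6 -0.24 tilt [ 0.0024 -0.0013 -1.    ]
 d world [-0.5  0.8 -0.5]  tool units [ 0.014 -0.012  0.01 ]
 turn units [ 0.015  0.006 -0.027]
 tool units after turn [ 0.014 -0.012  0.01 ]
cap 1363 [581.3 -67.6] 14.7 tool ((25.921741485595703, -0.3905322849750519), 14.701916694641113)
disc z 77.3 plane world [ 1.20000e-03 -3.50000e-03  7.73526e+01]
```

View pics/w8.png

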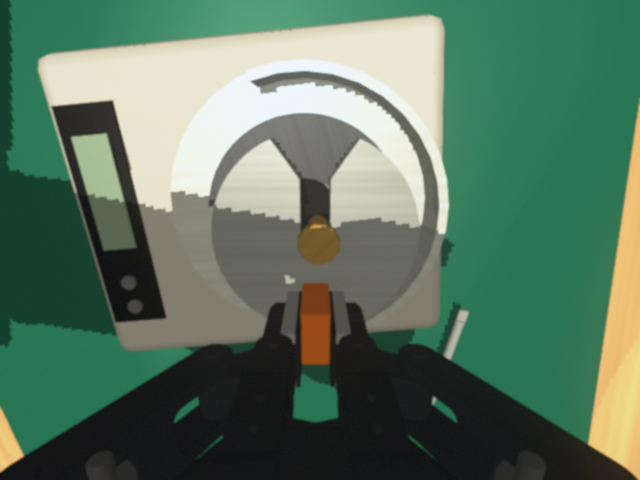

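```bash
cat > cap.py <<'E'
from h import *
import sys
def cap(n):
    p=cv2.imread(f'pics/{n}.png')[:,:,::-1].copy()
    hsv=cv2.cvtColor(p,cv2.COLOR_RGB2HSV).astype(int)
    m=((hsv[...,1]>120)&(hsv[...,0]>14)&(hsv[...,0]<30)).astype(np.uint8); m[285:]=0;m[:,:270]=0;m[:,360:]=0;m[:90]=0
    nb,lab,st,ce=cv2.connectedComponentsWithStats(m); i=1+np.argmax(st[1:,4]); mm=(lab==i)
    # lower part = cap circle (upper may include stem): fit circle on bottom & side contour
    k=cv2.findContours(mm.astype(np.uint8),cv2.RETR_EXTERNAL,cv2.CHAIN_APPROX_NONE)[0][0][:,0,:].astype(float)
    k=k[k[:,1]>np.percentile(k[:,1],30)]
    A=np.c_[2*k,np.ones(len(k))]; s=np.linalg.lstsq(A,(k**2).sum(1),rcond=None)[0]; r=np.sqrt(s[2]+s[0]**2+s[1]**2)
    return s[:2],r
K=get_calibration('wrist')['camera_matrix']; 
for n in sys.argv[1:]:
    c,r=cap(n); dep=K[0,0]*9/r
    print(n,c.round(1),r.round(1),'tool y offset %.2f'%((c[0]-K[0,2])/K[0,0]*dep),'depth',round(dep,1))
E
python3 cap.py w5 w6 w7 w8
python3 - <<'E'
from h import *
s=ctrl.sense();M=rot(s).as_matrix();T=np.array(get_calibration('wrist')['T']); print((M.T@(T[:3,3]-s['eef_pos'])).round(2)); print((M.T@T[:3,:3]).round(4))
E
```

```text
w5 [313.7 127.3] 23.4 tool y offset -0.56 depth 135.1
w6 [314.4 223.5] 20.3 tool y offset -0.34 depth 155.6
w7 [315.1 246. ] 19.9 tool y offset -0.03 depth 158.8
w8 [318.4 242.8] 19.8 tool y offset 1.46 depth 159.4
[  76.26   -1.24 -142.48]
[[ 3.000e-04 -9.536e-01 -3.011e-01]
 [ 1.000e+00  6.000e-04 -7.000e-04]
 [ 9.000e-04 -3.011e-01  9.536e-01]]
```

The cap at (318,243) is about 1.2 mm to the right of the slot centreline (315). I shift that way and finish the turn.

>>> servo_tool --motion '[{"dr":[0.015,0.006,0],"delta_pos":[0,0.02,0.008],"hand":0},{"dr":[0,0,-0.6],"delta_pos":[0,0.065,0],"hand":0},{"dr":[0,0,-0.6],"delta_pos":[0,0.065,0],"hand":0},{"dr":[0,0,-0.55],"delta_pos":[0,0.06,0],"hand":0},{"dr":[0,0,0],"delta_pos":[0,0,0],"hand":0},{"dr":[0,0,0],"delta_pos":[0,0,0],"hand":0}]'

```text
time_s: 15.2
eef_pos: [588.7, -93.1, 80.1]
ee_rot: [-0.001, 0.639, 0.769, -0.0]
force: [0.6, -1.9, -1.6]
grip_width: 0.128
```

```bash
python3 look3.py w9 101 0.5; python3 cap.py w9
```

```text
t 15.20 pos [588.7 -93.1  80.1] yaw 100.58 F [ 0.61 -1.86 -1.64] grip 0.128 q6 -0.54 tilt [-0.002   0.0011 -1.    ]
 d world [-1.2  0.8  0.2]  tool units [ 0.019 -0.021 -0.005]
 turn units [-0.01  -0.008 -0.042]
 tool units after turn [ 0.019 -0.021 -0.005]
cap 1383 [582.9 -67.5] 14.6 tool ((26.195823669433594, -0.9947683811187744), 14.643047332763672)
disc z 76.7 plane world [-2.40000e-03 -1.10000e-03  7.67361e+01]
w9 [317.7 244.1] 19.9 tool y offset 1.14 depth 159.1
```

View pics/w9.png

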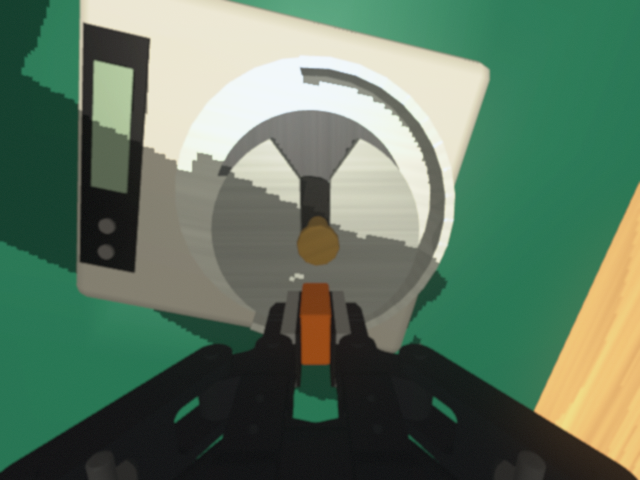

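>>> servo_tool --motion '[{"dr":[-0.01,-0.008,-0.04],"delta_pos":[-0.014,0.015,0.01],"hand":0},{"dr":[0,0,0],"delta_pos":[0,0,0.015],"hand":0},{"dr":[0,0,0],"delta_pos":[0,0,0],"hand":0}]'

```text
time_s: 15.62
eef_pos: [588.9, -93.2, 78.4]
ee_rot: [-0.001, 0.637, 0.771, -0.0]
force: [0.1, -1.7, -0.9]
grip_width: 0.127
```

```bash
python3 look3.py w10 101 0.5; python3 cap.py w10
```

```text
t 15.62 pos [588.9 -93.2  78.4] yaw 100.92 F [ 0.07 -1.69 -0.92] grip 0.127 q6 -0.54 tilt [-1.5e-03  9.0e-04 -1.0e+00]
 d world [-1.5  0.9  1.9]  tool units [ 0.023 -0.026 -0.038]
 turn units [-0.007 -0.007 -0.008]
 tool units after turn [ 0.023 -0.026 -0.038]
cap 1400 [582.9 -67.6] 14.6 tool ((26.285335540771484, -1.0937236547470093), 14.625006675720215)
disc z 75.1 plane world [-2.20000e-03 -1.40000e-03  7.50709e+01]
w10 [317.6 245.2] 20.1 tool y offset 1.10 depth 156.9
```

>>> servo_tool --motion '[{"dr":[0,0,0],"delta_pos":[-0.016,0.014,0],"hand":0},{"dr":[0,0,0],"delta_pos":[0,0,0.012],"hand":0},{"dr":[0,0,0],"delta_pos":[0,0,0],"hand":0}]'

```text
time_s: 16.05
eef_pos: [589.6, -93.7, 77.6]
ee_rot: [-0.001, 0.637, 0.771, -0.0]
force: [-0.5, 0.3, -2.0]
grip_width: 0.123
```

>>> servo_tool --motion '[{"dr":[0,0,0],"delta_pos":[0,0,0.01],"hand":0},{"dr":[0,0,0],"delta_pos":[0,0,0],"hand":0}]'

```text
time_s: 16.3
eef_pos: [589.6, -93.7, 77.3]
ee_rot: [-0.001, 0.637, 0.771, -0.0]
force: [-0.2, -0.0, -0.9]
grip_width: 0.128
```

```bash
python3 look3.py w11 101 0.5; python3 cap.py w11
```

```text
t 16.30 pos [589.6 -93.7  77.3] yaw 100.92 F [-0.2  -0.02 -0.87] grip 0.128 q6 -0.54 tilt [-0.0021  0.0012 -1.    ]
 d world [-2.2  1.4  3. ]  tool units [ 0.036 -0.037 -0.06 ]
 turn units [-0.01  -0.009 -0.008]
 tool units after turn [ 0.036 -0.037 -0.06 ]
cap 1394 [582.4 -61.7] 8.9 tool ((32.80501937866211, -0.993852436542511), 8.865201950073242)
disc z 74.0 plane world [-2.70000e-03  0.00000e+00  7.39797e+01]
w11 [316.4 244.6] 20.3 tool y offset 0.55 depth 155.7
```

>>> servo_tool --motion '[{"dr":[0,0,0],"delta_pos":[0,0,0.008],"hand":0},{"dr":[0,0,0],"delta_pos":[0,0,0],"hand":0}]'

```text
time_s: 16.6
eef_pos: [589.7, -93.8, 77.3]
ee_rot: [-0.001, 0.637, 0.771, -0.0]
force: [0.3, 0.3, -1.9]
grip_width: 0.124
```

>>> servo_tool --motion '[{"dr":[0,0,0],"delta_pos":[0,0,0.006],"hand":0},{"dr":[0,0,0],"delta_pos":[0,0,0],"hand":0}]'

```text
time_s: 16.85
eef_pos: [589.7, -93.8, 77.2]
ee_rot: [-0.001, 0.637, 0.771, -0.0]
force: [-0.4, 0.3, -0.7]
grip_width: 0.128
```

>>> servo_tool --motion '[{"dr":[0,0,0],"delta_pos":[0,0,0.012],"hand":0},{"dr":[0,0,0],"delta_pos":[0,0,0],"hand":0}]'

```text
time_s: 17.1
eef_pos: [589.8, -93.8, 77.2]
ee_rot: [-0.001, 0.637, 0.771, -0.0]
force: [-0.8, -0.1, -0.2]
grip_width: 0.129
```

```bash
python3 look3.py w12 101 0.5; python3 cap.py w12
```

```text
t 17.10 pos [589.8 -93.8  77.2] yaw 100.93 F [-0.83 -0.1  -0.18] grip 0.129 q6 -0.54 tilt [-1.3e-03  8.0e-04 -1.0e+00]
 d world [-2.3  1.5  3.1]  tool units [ 0.038 -0.04  -0.061]
 turn units [-0.007 -0.006 -0.007]
 tool units after turn [ 0.038 -0.04  -0.061]
cap 1402 [582.4 -61.7] 8.7 tool ((32.909446716308594, -1.1755094528198242), 8.705492973327637)
disc z 73.9 plane world [-1.6000e-03 -1.0000e-04  7.3936e+01]
w12 [316.2 244.5] 20.3 tool y offset 0.45 depth 155.5
```

View pics/w12.png

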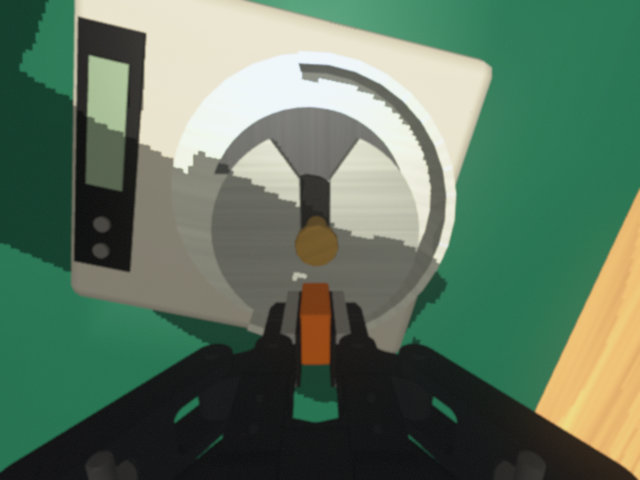

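The weight is flat (top at 73.9 = 62+12), the side force is about zero, and the cap at (316,245) is on the slot centreline. I release and rise straight up.

>>> servo_tool --motion '[{"dr":[0,0,0],"delta_pos":[0,0,0],"hand":0.2},{"dr":[0,0,0],"delta_pos":[0,0,0],"hand":0.3},{"dr":[0,0,0],"delta_pos":[0,0,0],"hand":0.35},{"dr":[0,0,0],"delta_pos":[0,0,0],"hand":0.35}]'

```text
time_s: 17.65
eef_pos: [589.9, -93.9, 76.7]
ee_rot: [-0.001, 0.637, 0.771, -0.0]
force: [1.1, -0.2, 0.0]
grip_width: 0.354
```

```bash
python3 look3.py w13 101 0.5; python3 cap.py w13
```

```text
t 17.65 pos [589.9 -93.9  76.7] yaw 100.92 F [ 1.11 -0.15  0.04] grip 0.354 q6 -0.54 tilt [-1.2e-03  8.0e-04 -1.0e+00]
 d world [-2.5  1.5  3.6]  tool units [ 0.04  -0.043 -0.072]
 turn units [-0.006 -0.006 -0.008]
 tool units after turn [ 0.04  -0.042 -0.072]
cap 1405 [582.4 -61.8] 8.8 tool ((32.945491790771484, -1.3079267740249634), 8.7611665725708)
disc z 73.9 plane world [-8.00000e-04 -8.00000e-04  7.38965e+01]
w13 [315.8 244.6] 20.4 tool y offset 0.26 depth 155.0
```

View pics/w13.png

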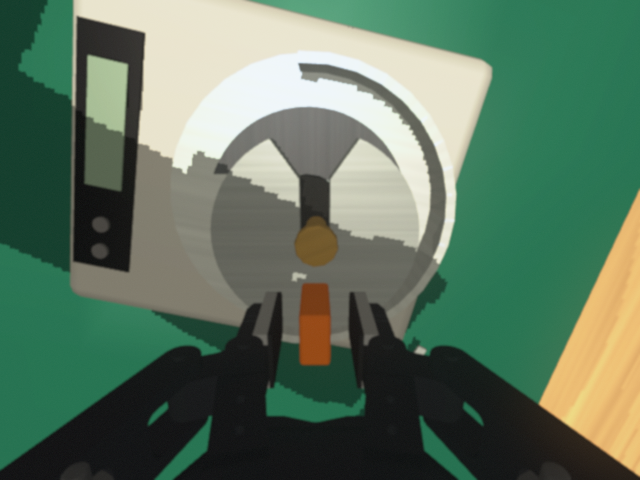

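The fingers are clear on both sides of the tab (315,325). I lift.

>>> servo_tool --motion '[{"dr":[0,0,0],"delta_pos":[0,0,-0.2],"hand":0.35},{"dr":[0,0,0],"delta_pos":[0,0,-0.4],"hand":0.35},{"dr":[0,0,0],"delta_pos":[0,0,-0.6],"hand":0.35},{"dr":[0,0,0],"delta_pos":[0,0,-0.6],"hand":0.35},{"dr":[0,0,0],"delta_pos":[-0.4,0,-0.3],"hand":0.35},{"dr":[0,0,0],"delta_pos":[0,0,0],"hand":0.35},{"dr":[0,0,0],"delta_pos":[0,0,0],"hand":0.35}]'

```text
time_s: 18.58
eef_pos: [593.8, -113.2, 188.1]
ee_rot: [0.0, 0.636, 0.771, 0.0]
force: [0.9, -0.4, 0.2]
grip_width: 0.35
```

Run:
```python
from h import *
plan([590,-94,180],101)
cal=get_calibration('wrist'); p,d=capture('wrist'); save('w14',p)
H,W=d.shape; v,u=np.mgrid[0:H,0:W]; P=world('wrist',d,u.ravel(),v.ravel(),cal).reshape(H,W,3)
X,Y,Z=P[...,0],P[...,1],P[...,2]; near=(abs(X-582)<75)&(abs(Y+60)<75)
hsv=cv2.cvtColor(p,cv2.COLOR_RGB2HSV).astype(int)
disc=near&(Z>72.5)&(Z<76)&(hsv[...,1]<70); q=P[disc]
print('disc',disc.sum(),cv2.minEnclosingCircle(q[:,:2].astype(np.float32)),'z',np.median(q[:,2]),np.linalg.lstsq(np.c_[q[:,:2]-q[:,:2].mean(0),np.ones(len(q))],q[:,2],rcond=None)[0].round(4))
cap=near&(Z>83)&(Z<89)&(hsv[...,0]>13)&(hsv[...,1]>90); print('cap',cap.sum(),cv2.minEnclosingCircle(P[cap][:,:2].astype(np.float32)))
tab=near&(Z>101)&(Z<108); print('tab',tab.sum(),P[tab].mean(0).round(1) if tab.sum() else '',cv2.minAreaRect(P[tab][:,:2].astype(np.float32)) if tab.sum() else '')
for c in ['top','scene']:
    p,_=capture(c); save(c+'9',p)
a=cv2.imread('pics/top9.png'); cv2.imwrite('pics/top9z.png',cv2.resize(a[110:320,120:520],None,fx=2,fy=2))
a=cv2.imread('pics/scene9.png'); cv2.imwrite('pics/scene9z.png',cv2.resize(a[140:340,180:380],None,fx=3,fy=3,interpolation=cv2.INTER_CUBIC))
```

```text
t 18.57 pos [ 593.8 -113.2  188.1] yaw 100.94 F [ 0.93 -0.39  0.16] grip 0.350 q6 -0.57 tilt [ 8.e-04  3.e-04 -1.e+00]
 d world [-3.8 19.2 -8.1]  tool units [ 0.391 -0.003  0.163]
 turn units [ 0.005 -0.001 -0.006]
 tool units after turn [ 0.391 -0.002  0.163]
disc 9701 ((582.0580444335938, -62.38773727416992), 45.120845794677734) z 73.95209176703816 [-4.00000e-04 -2.00000e-04  7.39635e+01]
cap 489 ((582.4873046875, -61.9348030090332), 8.606738090515137)
tab 573 [588.  -93.  103.8] ((587.9389038085938, -93.28392028808594), (11.458499908447266, 21.813512802124023), 11.24623966217041)
```

View pics/w14.png

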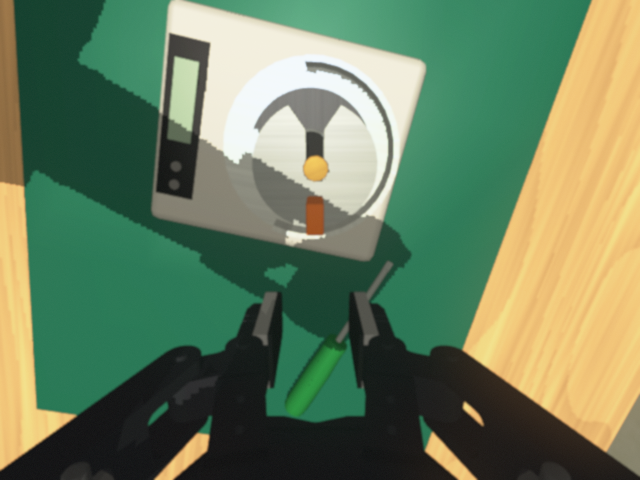

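View pics/scene9z.png

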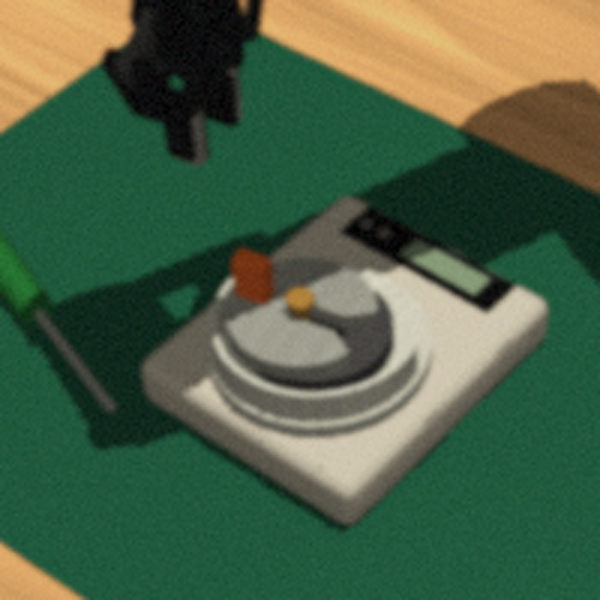

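View pics/top9z.png

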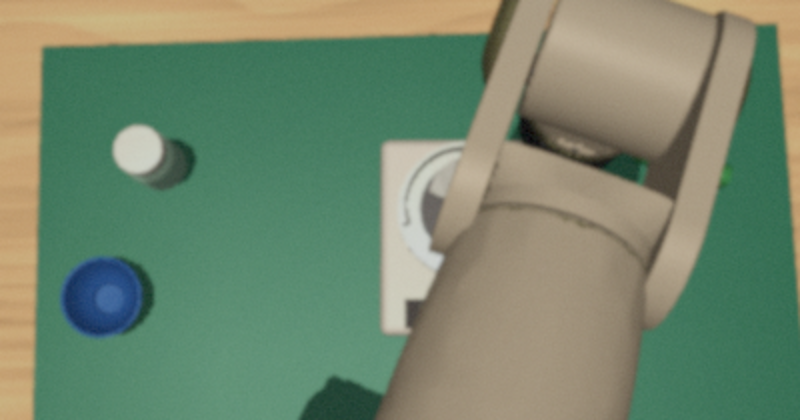

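The weight lies flat at z = 73.95 with its centre 0.6 mm from the cap centre. Its slot yaw is about 101°, against 191° for the base slot, and the robot is clear. I hand it in.

```bash
python3 -c "
from h import *
print(ticket.finish_job())"
```

```text
the job is handed in; nothing more can be done
None
```

The weight is on the hanger, lying flat on the dark weight with its slot crosswise, and the job was handed in at about 18.7 s.

I gripped it by its tab and brought it in level through the open front at yaw 8°, about 10° off the scale's +x. I slid it under the cap until the stem touched the slot bottom. I then backed off about 1 mm, turned the weight about 93° around the stem about 3 mm above the seat, lowered it in small steps, let go and rose clear.

**Forces:** The strongest stem push I read was about 4.4 N at the slot bottom, and sideways readings during the turn and lowering stayed under 2 N. Readings came only at the end of each move.

**Last checks (wrist camera):**
- **Seating:** The top of the weight is at 73.95 mm, as expected for 62 + 12, and it is level.
- **Stem in slot:** The weight's centre is 0.6 mm from the cap's centre, so the stem is at the slot bottom.
- **Crosswise:** The weight's slot is at about 101° and the base weight's slot was at about 191°, so they are 90° apart. The base slot was measured before loading; its outline is now hidden under the weight.
- **Other things:** The dish, jar, driver and scale look undisturbed. In the last top view the arm hid most of the scale and driver, so those two I checked in the wrist and scene views.

**Disagreements:** The fixed cameras differed from each other by about 4 mm in x. During the turn the arm's reported position and the wrist picture differed by about 1 mm, so I centred by picture and force.

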